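# Fit a switch insert into a weatherproof box

### The job

Take the rectangular twin-rocker switch insert from the counter mat and seat it, rockers outward, fully home and square in the pocket of the open box on the sloped stand. Then shut the box's flap lid completely over it. Leave the other goods where they are.

Things in the scene. Friction and masses are not known exactly. Their poses are not given: they have to be found in the camera images.
- insert: Loose white switch insert: base 48 (x) x 64 (y) x 14 mm (z) and, centred on it, a raised twin-rocker block 28 (x) x 40 (y) mm, 16 mm high (30 mm in all). Lies rockers up on the mat. Origin: centre of the base's underside; z points out through the rockers. It fits either way round (half turn about z). 40 to 85 g.
- box: White box 80 (x) x 96 (y) mm, fixed on a grey metal stand, tipped 24 degrees towards the robot side. Pocket 51 (x) x 67 (y) mm, 14 mm deep, edges chamfered: the insert's base ends flush with the rim. Origin: centre of the pocket floor, 115 mm above the counter; z: pocket axis, outward; x: up the slope to the hinge; y: across. The stand's foot is 170 x 130 mm; stand and box reach 145 mm high.
- lid (a joint): Angle of the box's flap lid: 0 shut, grows as it opens (to 2.35 rad). Starts at 1.9 to 2.2, about upright behind the pocket; stiff hinge, stays where left. Hinge axis parallel to box y at box x = 43, z = 15 mm. The lid is a black hollow cover, 87 mm long from the hinge, 100 mm wide; shut, its outer face lies 24 mm above the hinge axis along box z and it clears only a seated insert.
- lid_tab (a point): Centre of the finger tab in the middle of the lid's free edge: 30 mm wide, 8 mm thick, sticks out 12 mm. 93 mm from the hinge axis along the lid and 18 mm from it on the outer side.
- mat: Fixed black rubber counter mat 340 (x) x 240 (y) x 3 mm; the insert lies on it near the middle. Origin: centre of its underside.
- socket: Bystander on the mat: round white socket insert, 56 mm across, 22 mm high. Origin: centre of underside.
- small_switch: Bystander on the mat: small white switch with a black top, 50 x 50 x 44 mm. Origin: centre of underside.
- adaptor: Bystander on the counter beside the stand: white plug adaptor 60 (x) x 40 (y) x 30 mm, with short steel pins. Origin: centre of underside.
- spool: Bystander on the counter, to the right: black wire spool, 100 mm across, 50 mm high. Origin: centre of underside.
- screwdriver: Bystander on the counter, to the left: screwdriver lying along its x axis, about 200 mm long. Origin: on its underside near mid-length.
Things that resemble listed ones, but are neither listed nor needed, are in the scene too. What is shaped like the insert but pink is not meant.

How it is judged:
By the outcome, as a careful person would: the job done as asked, in the order asked, and still so for the second after the job is handed in, with the robot touching nothing.
It also fails if it takes over 64 s, if anything falls off the work surface, if the arm or the gripper's body presses on something with over 40 N, if the wrist force passes 120 N, or if a joint passes its speed limit or range.

### The arm

A 6-joint arm with a two-finger parallel gripper is mounted at the origin on the work surface. World frame = base frame: x ahead of the robot, y to its left, z up, the work surface at z = 0. Lengths are in mm, angles in rad, forces in N, time in s.
With the tool pointing down it reaches from about 300 to 775 mm from the base axis. Payload 14.6 kg.
Tool frame: the origin (TCP) lies between the finger pads; the fingertips stand manip.nose_length ahead of it and the grasp point (between the pads) lies 11 mm behind it (manip.nose_length is the distance from the TCP to the fingertips, in mm); z points along the fingers, y is the line along which they close (so a half turn about z gives the same grasp; the last joint's range is limited). The gripper opens to 94 mm and grips with 3 to 60 N. Pads are 16 mm wide; open, the fingers measure 119 mm over their backs; the gripper's body (75 mm by 177 mm) begins 78 mm behind the grasp point.
Start: joints at [1.194, 0.3, 1.521, -0, 1.321, -0.067], TCP at [167.675, 523.808, 213.446] pointing down, gripper open.
Joint ranges: [-3.03, 3.03], [-0.79, 2.21], [0.23, 2.52], [-1.04, 4.18], [0, 3.07], [-2.55, 2.55]. Speed limits (rad/s): [2.22, 2.22, 2.57, 3.14, 3.14, 3.14].

### API

Orientations are given as [roll, pitch, yaw] about the fixed x, y, z axes, in that order (R = Rz(yaw) Ry(pitch) Rx(roll)).
In Python, from cell import manip, cams, job gives the robot as it stands.
- The arm moves only by the tool jog_arm, never from a script. Its argument "commands" is a list of rows, each an object of numbers: "dx", "dy", "dz": the shift along the tool's x, y, z each as a share of 40 mm, from -1 to 1; "ax", "ay", "az": the turn, a rotation vector about the tool's x, y, z each as a share of 10 degrees, from -1 to 1; "gripper": the closure, from 0 (fully open) to 1 (shut). A call has 1 to 10 rows; each row shifts and turns the commanded pose from where the row before left it, along the tool's axes as they then stand; what a row does not reach is not made up. A row lasts 1/8 s, in which the tool goes at most 62.5 mm and 10.7 degrees, less where a joint would pass 70% of its speed; a pose out of reach is approached as far as the arm can. A call with a number of a shift or a turn outside -1 to 1 is refused whole. A call with a gripper value outside its range is refused whole. The fingers move at their own pace and stop on an object; "squeeze" is the grip in N (left out, the last holds). Time passes only in rows, so rows that do not move let the fingers close. It gives the time, the measured TCP pose, the force, the opening and the grip force at its end, in the units of the state.
- manip.read_state(): the state, without advancing time (a new reading comes with each control period).
- cams.camera(name): name is "scene" or "top" or "wrist"; returns a dict with "image" (420x560x3 uint8, red, green, blue), "fx", "fy", "cx", "cy" (pixels), "world_to_cam" (4x4, takes a point from world to camera coordinates). Camera axes: x right, y down, z forward; pixel columns grow to the right and rows downward; lengths in mm; the calibration is good to about 2 mm. A picture is of the moment at which its call begins. There is no depth.
- job.sign_off(): hands the job in; it is judged then, once.
The state is a dict: "clock": time; "joints": joint angles; "qd": joint speeds; "effort": joint torques, N m; "eef_pos": TCP position; "eef_rot": TCP orientation; "wrist_force": force on the tool from outside, world axes, zero at the start; "moment": the same for the moment, N m; "finger_gap": finger opening in mm; "finger_force": force on a finger pad.
Only numpy, scipy, OpenCV 4.12 (cv2) and the standard library are available. Lean on these libraries where they do the work, as an engineer would, in place of code of your own. Each camera call takes 0.05 s, during which the arm holds its last target. There are 200 camera calls.

## Working session

There is one attempt and no reset: what is moved stays moved. The work goes in short steps, Python scripts to look and compute and a tool call to move; the robot and the scene stay as the last step left them, time stands still between calls to the robot, and variables do not carry over. Pictures are saved under pics/ and viewed, at most 10 in all, crops included, and the job is handed in when it is done.

Besides the shell and the picture viewer there is one more tool, called after "Emit:" as name([rows], argument=value, ...), one row to a line, values as JSON. jog_arm: Moves the arm, as the interface text tells. Shift numbers are shares of 40 mm and turn numbers shares of 10 degrees, none past 1 either way. Its arguments: {"type":"object","properties":{"commands":{"type":"array"},"squeeze":{"type":"number"}},"required":["commands"]}

```bash
mkdir -p pics; ls
python3 - <<'E'
from cell import manip,cams,job
import cv2,numpy as np
s=manip.read_state();print({k:np.round(v,3) for k,v in s.items()},manip.nose_length)
for n in("scene","top"):
    c=cams.camera(n);np.savez(f"pics/{n}0.npz",**c);cv2.imwrite(f"pics/{n}0.png",c["image"][:,:,::-1])
    print(n,c["fx"],c["fy"],c["cx"],c["cy"],np.round(c["world_to_cam"],3).tolist())
E
```

```text
pics
{'clock': np.float64(0.0), 'joints': array([ 1.194,  0.3  ,  1.522,  0.   ,  1.321, -0.067]), 'qd': array([ 0.001, -0.001, -0.001,  0.001, -0.   ,  0.001]), 'effort': array([ 0.0000e+00, -5.3181e+01, -3.5273e+01,  7.1000e-02,  2.4000e-02,
       -0.0000e+00]), 'eef_pos': array([167.576, 523.579, 212.882]), 'eef_rot': array([-3.14 , -0.   ,  2.832]), 'wrist_force': array([-0.025,  0.599,  0.49 ]), 'moment': array([-0.016,  0.006, -0.018]), 'finger_force': np.float64(0.0), 'finger_gap': np.float64(94.177)} 8.0
scene 466.4551697653547 466.4551697653547 282.51565244913184 214.5669191949824 [[0.693, 0.721, -0.011, -323.734], [0.608, -0.593, -0.528, -244.399], [-0.387, 0.36, -0.849, 1678.523], [0.0, 0.0, 0.0, 1.0]]
top 428.8953554859972 428.8953554859972 286.19810130656987 210.12259301454347 [[-0.012, -1.0, 0.009, -14.337], [-0.998, 0.011, -0.07, 494.42], [0.07, -0.009, -0.998, 1229.227], [0.0, 0.0, 0.0, 1.0]]
```

View pics/top0.png

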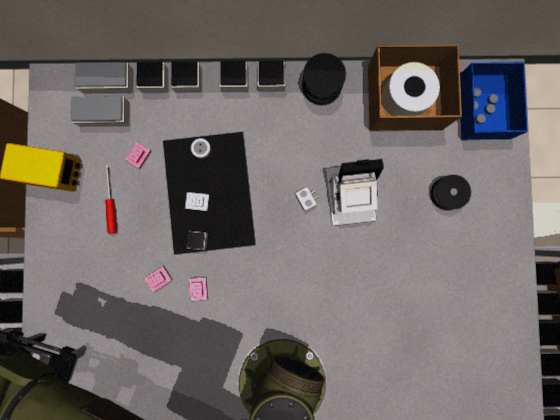

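View pics/scene0.png

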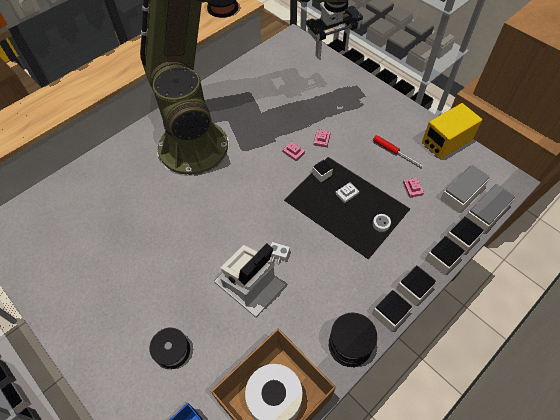

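The top view shows the white insert at about (197,201), the box pocket at about (357,195) with its lid behind at (361,168), the socket at (201,148) and the small switch at (197,241). The scene view shows the insert at (347,191) and the box at (245,265).

```bash
cat > h.py <<'E'
import numpy as np,cv2
from scipy.spatial.transform import Rotation as R
def cam(n,tag=None):
    from cell import cams
    c=cams.camera(n)
    if tag: cv2.imwrite(f"pics/{tag}.png",c["image"][:,:,::-1]); np.savez(f"pics/{tag}.npz",**c)
    return c
def ray(c,uv):
    T=np.array(c["world_to_cam"]);uv=np.atleast_2d(uv).astype(float)
    d=np.c_[(uv[:,0]-c["cx"])/c["fx"],(uv[:,1]-c["cy"])/c["fy"],np.ones(len(uv))]@T[:3,:3]
    return -T[:3,:3].T@T[:3,3],d
def plane(c,uv,p,n=(0,0,1)):
    o,d=ray(c,uv);n=np.array(n,float);p=np.array(p,float) if np.ndim(p) else np.array([0,0,p])
    return o+d*(((p-o)@n)/(d@n))[:,None]
def proj(c,P):
    T=np.array(c["world_to_cam"]);q=np.atleast_2d(P)@T[:3,:3].T+T[:3,3]
    return np.c_[q[:,0]/q[:,2]*c["fx"]+c["cx"],q[:,1]/q[:,2]*c["fy"]+c["cy"]]
def tri(c1,u1,c2,u2):
    o1,d1=ray(c1,u1);o2,d2=ray(c2,u2);d1,d2=d1[0],d2[0]
    s=np.linalg.lstsq(np.c_[d1,-d2],o2-o1,rcond=None)[0]
    a,b=o1+s[0]*d1,o2+s[1]*d2;return (a+b)/2,np.linalg.norm(a-b)
def jog(target_pos,target_R=None):
    "remaining move in tool axes, mm and deg"
    from cell import manip
    s=manip.read_state();Rt=R.from_euler("xyz",s["eef_rot"])
    print("shift mm",np.round(Rt.inv().apply(np.array(target_pos)-s["eef_pos"]),1))
    if target_R is not None: print("turn deg",np.round(np.degrees((Rt.inv()*target_R).as_rotvec()),2))
E
python3 - <<'E'
from h import *
t=dict(np.load("pics/top0.npz"));s=dict(np.load("pics/scene0.npz"))
print("insert",plane(t,(197,201),20),plane(s,(347,191),20))
print("box",plane(t,(357,195),118),"mat",plane(t,[(164,138),(244,132),(255,245),(173,254)],3))
for n,c,(x,y) in(("t",t,(300,130)),("s",s,(190,220))):
    im=c["image"][y:y+110,x:x+110,::-1];cv2.imwrite(f"pics/{n}c.png",cv2.resize(im,None,fx=5,fy=5,interpolation=2))
a,b=[cv2.imread(f"pics/{n}c.png") for n in"ts"];cv2.imwrite("pics/crop.png",cv2.resize(np.hstack([a,b]),(800,400)))
from cell import cams
w=cams.camera("wrist");print(w["fx"],np.round(w["world_to_cam"],3).tolist())
jog((500,200,250))
E
```

```text
insert [[523.42571933 238.305199    20.        ]] [[525.42441375 240.37291691  20.        ]]
box [[ 525.73613084 -209.36021491  118.        ]] mat [[713.76885014 339.92844262   3.        ]
 [729.5848172  102.66941125   3.        ]
 [394.10571227  72.20665581   3.        ]
 [370.80773497 311.02952547   3.        ]]
293.0208330974571 [[0.304, 0.953, -0.001, -549.502], [0.919, -0.293, 0.262, -26.312], [0.25, -0.081, -0.965, 391.381], [0.0, 0.0, 0.0, 1.0]]
shift mm [-415.2 -207.   -36.8]
```

View pics/crop.png

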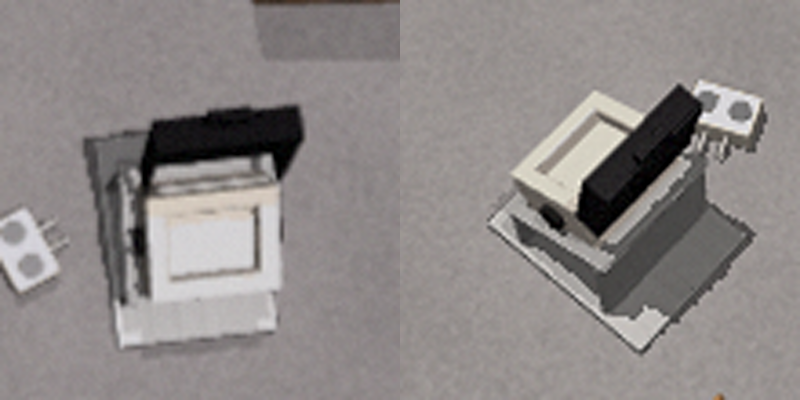

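The crop shows the pocket's inner rectangle clearly in the top view, with the lid upright behind it. Next I move the wrist camera over the insert.

Emit:
jog_arm([
  {"dx": -0.9, "dy": -0.4},
  {"dx": -0.9, "dy": -0.4},
  {"dx": -0.9, "dy": -0.4},
  {"dx": -0.9, "dy": -0.4, "dz": 0.3},
  {"dx": -0.9, "dy": -0.4, "dz": 0.3},
  {"dx": -0.9, "dy": -0.4, "dz": 0.3},
  {"dx": -0.9, "dy": -0.4, "dz": 0.3},
  {"dx": -0.9, "dy": -0.4, "dz": 0.3},
  {"dx": -0.9, "dy": -0.4, "dz": 0.3},
  {"dx": -0.9, "dy": -0.4, "dz": 0.3},
])

```text
schema error: expected keys dx, dy, dz, ax, ay, az, gripper
```

Emit:
jog_arm([
  {"dx": -0.9},
  {"dx": -0.8},
  {},
])

```text
schema error: expected keys dx, dy, dz, ax, ay, az, gripper
```

Run:
```python
from h import *
c=cam("wrist","w1")
hsv=cv2.cvtColor(c["image"],cv2.COLOR_RGB2HSV)
m=((hsv[...,2]>110)&(hsv[...,1]<60)).astype(np.uint8)*255
for k in cv2.findContours(m,cv2.RETR_EXTERNAL,cv2.CHAIN_APPROX_NONE)[0]:
    if cv2.contourArea(k)>300: print(cv2.contourArea(k),cv2.minAreaRect(k))
print(proj(c,(525,239,17)))
```

```text
8012.0 ((286.0, 365.0), (48.0, 262.0), 90.0)
8983.0 ((290.5, 277.5), (178.99996948242188, 62.99999237060547), -0.0)
3972.0 ((84.92073822021484, 270.7865905761719), (172.2893524169922, 46.89392852783203), 3.1221303939819336)
87655.5 ((279.5, 154.5), (309.0, 559.0), 90.0)
[[184.76370363 440.19000645]]
```

View pics/w1.png

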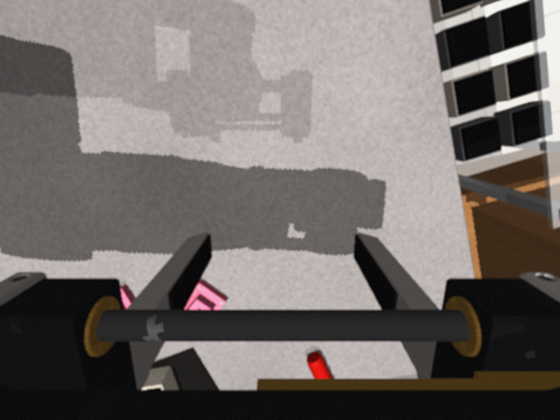

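The wrist view shows the fingertips at about (200,240) and (365,240), with clear sight only above row 230. Every key is required in each row, so I'm resending, with the insert placed on the +tool x side of the TCP.

Emit:
jog_arm([
  {"dx": -0.9, "dy": -0.3, "dz": 0, "ax": 0, "ay": 0, "az": 0, "gripper": 0},
  {"dx": -0.9, "dy": -0.3, "dz": 0, "ax": 0, "ay": 0, "az": 0, "gripper": 0},
  {"dx": -0.9, "dy": -0.3, "dz": 0, "ax": 0, "ay": 0, "az": 0, "gripper": 0},
  {"dx": -0.9, "dy": -0.3, "dz": 0, "ax": 0, "ay": 0, "az": 0, "gripper": 0},
  {"dx": -0.9, "dy": -0.3, "dz": 0.2, "ax": 0, "ay": 0, "az": 0, "gripper": 0},
  {"dx": -0.9, "dy": -0.3, "dz": 0.2, "ax": 0, "ay": 0, "az": 0, "gripper": 0},
  {"dx": -0.9, "dy": -0.3, "dz": 0.4, "ax": 0, "ay": 0, "az": 0, "gripper": 0},
  {"dx": -0.9, "dy": -0.3, "dz": 0.4, "ax": 0, "ay": 0, "az": 0, "gripper": 0},
  {"dx": -0.9, "dy": -0.3, "dz": 0.4, "ax": 0, "ay": 0, "az": 0, "gripper": 0},
  {"dx": -0.9, "dy": -0.3, "dz": 0.4, "ax": 0, "ay": 0, "az": 0, "gripper": 0},
])

```text
clock: 1.45
eef_pos: [474.8, 298.9, 132.8]
eef_rot: [-3.141, -0.0, 2.832]
wrist_force: [-0.4, -0.1, -1.7]
finger_gap: 94.0
finger_force: 0.0
```

Emit:
jog_arm([
  {"dx": -0.9, "dy": -0.3, "dz": 0.2, "ax": 0, "ay": 0, "az": 0, "gripper": 0},
  {"dx": -0.9, "dy": -0.3, "dz": 0.2, "ax": 0, "ay": 0, "az": 0, "gripper": 0},
  {"dx": -0.9, "dy": -0.3, "dz": 0, "ax": 0, "ay": 0, "az": 0, "gripper": 0},
  {"dx": -0.8, "dy": -0.2, "dz": 0, "ax": 0, "ay": 0, "az": 0, "gripper": 0},
  {"dx": 0, "dy": 0, "dz": 0, "ax": 0, "ay": 0, "az": 0, "gripper": 0},
  {"dx": 0, "dy": 0, "dz": 0, "ax": 0, "ay": 0, "az": 0, "gripper": 0},
])

```text
clock: 2.2
eef_pos: [593.2, 215.5, 117.1]
eef_rot: [-3.141, -0.001, 2.832]
wrist_force: [-0.5, 1.2, 0.0]
finger_gap: 94.1
finger_force: 0.0
```

Run:
```python
from h import *
c=cam("wrist","w2")
hsv=cv2.cvtColor(c["image"],cv2.COLOR_RGB2HSV)
m=((hsv[...,2]>110)&(hsv[...,1]<60)).astype(np.uint8)*255
for k in cv2.findContours(m,cv2.RETR_EXTERNAL,cv2.CHAIN_APPROX_NONE)[0]:
    if cv2.contourArea(k)>300: print(cv2.contourArea(k),cv2.minAreaRect(k))
print(proj(c,(525,239,17)))
```

```text
11097.0 ((279.5, 365.0), (50.0, 277.0), 90.0)
402.5 ((197.5, 297.0), (27.0, 26.0), 0.0)
3192.5 ((338.0, 281.0), (58.0, 86.0), 90.0)
3920.5 ((286.9722900390625, 126.98870086669922), (56.304840087890625, 73.56169128417969), 78.50343322753906)
49849.0 ((450.5, 154.5), (309.0, 217.0), 90.0)
1167.0 ((242.5, 16.0), (32.0, 69.0), 90.0)
35909.5 ((103.0, 154.5), (309.0, 206.0), 90.0)
[[284.19386689 131.71769916]]
```

View pics/w2.png

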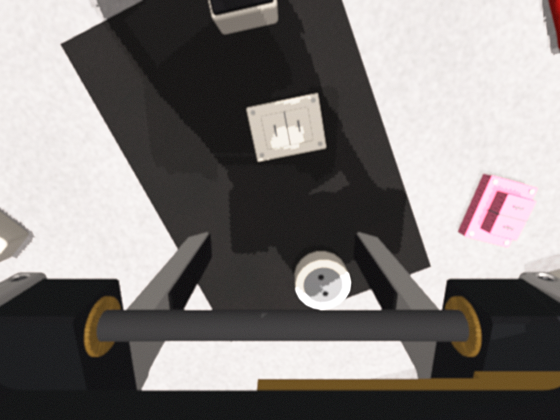

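The insert is whole in the wrist view, with corners at about (247,108), (317,94), (327,148) and (259,161). I'm fitting its outline on the base-top plane z=17.

```bash
python3 - <<'E'
from h import *
c=dict(np.load("pics/w2.npz"))
hsv=cv2.cvtColor(c["image"],cv2.COLOR_RGB2HSV)
m=((hsv[...,2]>100)&(hsv[...,1]<90)).astype(np.uint8)*255
for k in cv2.findContours(m,cv2.RETR_EXTERNAL,cv2.CHAIN_APPROX_NONE)[0]:
    if cv2.pointPolygonTest(k,(287,127),False)>0:
        P=plane(c,k[:,0],17)[:,:2]
        r=cv2.minAreaRect(P.astype(np.float32));print(r,P.mean(0))
E
python3 -c "
from h import *
jog((523,240,117))"
```

```text
((522.4895629882812, 241.94972229003906), (64.66065979003906, 49.21196365356445), 83.35520935058594) [521.90347397 242.18731668]
shift mm [74.2  1.7  0.4]
```

Emit:
jog_arm([
  {"dx": 0.95, "dy": 0.05, "dz": 0, "ax": 0, "ay": 0, "az": 0, "gripper": 0},
  {"dx": 0.94, "dy": 0.04, "dz": 0, "ax": 0, "ay": 0, "az": 0, "gripper": 0},
  {"dx": 0, "dy": 0, "dz": 0.5, "ax": 0, "ay": 0, "az": -0.6, "gripper": 0},
  {"dx": 0, "dy": 0, "dz": 0.5, "ax": 0, "ay": 0, "az": -0.51, "gripper": 0},
  {"dx": 0, "dy": 0, "dz": 0.5, "ax": 0, "ay": 0, "az": 0, "gripper": 0},
  {"dx": 0, "dy": 0, "dz": 0, "ax": 0, "ay": 0, "az": 0, "gripper": 0},
  {"dx": 0, "dy": 0, "dz": 0, "ax": 0, "ay": 0, "az": 0, "gripper": 0},
])

```text
clock: 3.12
eef_pos: [523.0, 242.1, 58.4]
eef_rot: [3.141, 0.001, 3.026]
wrist_force: [-0.9, 0.7, -0.2]
finger_gap: 94.3
finger_force: 0.0
```

```bash
python3 -c "
from h import *
jog((522.3,242,27),R.from_euler('xyz',[np.pi,0,np.radians(83.36+90)]))"
```

```text
shift mm [ 0.7 -0.2 31.4]
turn deg [0.03 0.05 0.02]
```

Emit:
jog_arm([
  {"dx": 0.02, "dy": 0, "dz": 0.4, "ax": 0, "ay": 0, "az": 0, "gripper": 0},
  {"dx": 0, "dy": 0, "dz": 0.38, "ax": 0, "ay": 0, "az": 0, "gripper": 0.3},
  {"dx": 0, "dy": 0, "dz": 0, "ax": 0, "ay": 0, "az": 0, "gripper": 0.5},
  {"dx": 0, "dy": 0, "dz": 0, "ax": 0, "ay": 0, "az": 0, "gripper": 0.8},
  {"dx": 0, "dy": 0, "dz": 0, "ax": 0, "ay": 0, "az": 0, "gripper": 0.8},
  {"dx": 0, "dy": 0, "dz": 0, "ax": 0, "ay": 0, "az": 0, "gripper": 0.8},
  {"dx": 0, "dy": 0, "dz": 0, "ax": 0, "ay": 0, "az": 0, "gripper": 0.8},
], squeeze=20)

```text
clock: 4.0
eef_pos: [522.3, 241.8, 26.5]
eef_rot: [3.141, 0.0, 3.026]
wrist_force: [0.0, 0.1, 1.2]
finger_gap: 39.8
finger_force: 20.0
```

Run:
```python
from h import *
# pocket/box pose from top & scene: bright box face blobs
for n,roi in(("top",(330,150,390,235)),("scene",(200,235,300,300))):
    c=dict(np.load(f"pics/{n}0.npz"));im=c["image"];x0,y0,x1,y1=roi
    g=cv2.cvtColor(im,cv2.COLOR_RGB2GRAY)[y0:y1,x0:x1]
    big=cv2.resize(g,None,fx=9 if n=="top" else 8,fy=9 if n=="top" else 8,interpolation=2)
    if n=="top": big=big[:,:]
    cv2.imwrite(f"pics/{n}z.png",big[:600,:800]);print(big.shape)
```

```text
(765, 540)
(520, 800)
```

View pics/topz.png

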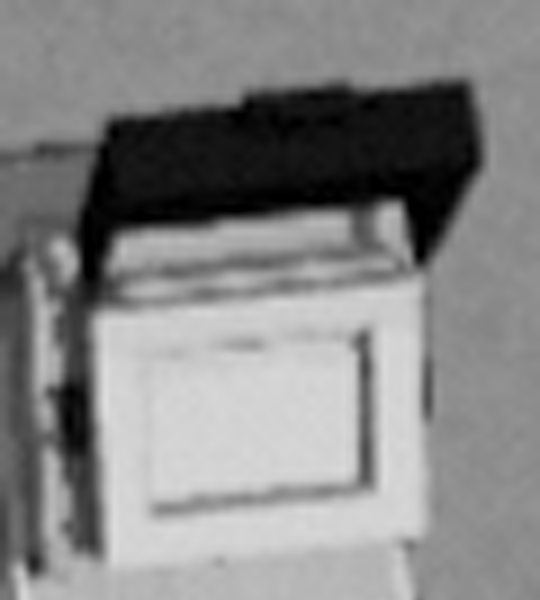

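The enlarged top crop shows the pocket opening at about x 150-370, y 340-500, its edges running about 6° off the image axes. The insert is held at a 39.8 mm gap. I'm lifting it and carrying it to a spot beside the box for a wrist look.

Emit:
jog_arm([
  {"dx": 0, "dy": 0, "dz": -0.4, "ax": 0, "ay": 0, "az": 0, "gripper": 0.8},
  {"dx": 0, "dy": 0, "dz": -0.9, "ax": 0, "ay": 0, "az": 0, "gripper": 0.8},
  {"dx": 0, "dy": 0, "dz": -0.95, "ax": 0, "ay": 0, "az": 0, "gripper": 0.8},
  {"dx": -0.1, "dy": -0.5, "dz": -0.8, "ax": 0, "ay": 0, "az": 0, "gripper": 0.8},
  {"dx": -0.2, "dy": -0.9, "dz": -0.8, "ax": 0, "ay": 0, "az": 0, "gripper": 0.8},
  {"dx": -0.2, "dy": -0.9, "dz": -0.8, "ax": 0, "ay": 0, "az": 0, "gripper": 0.8},
  {"dx": -0.2, "dy": -0.9, "dz": -0.5, "ax": 0, "ay": 0, "az": 0, "gripper": 0.8},
  {"dx": -0.2, "dy": -0.9, "dz": 0, "ax": 0, "ay": 0, "az": 0, "gripper": 0.8},
  {"dx": -0.2, "dy": -0.9, "dz": 0, "ax": 0, "ay": 0, "az": 0, "gripper": 0.8},
  {"dx": -0.2, "dy": -0.9, "dz": 0, "ax": 0, "ay": 0, "az": 0, "gripper": 0.8},
])

```text
clock: 5.25
eef_pos: [546.3, 0.1, 233.5]
eef_rot: [3.142, 0.001, 3.026]
wrist_force: [1.4, 0.3, -0.9]
finger_gap: 39.7
finger_force: 20.0
```

Emit:
jog_arm([
  {"dx": -0.2, "dy": -0.9, "dz": 0, "ax": 0, "ay": 0, "az": 0, "gripper": 0.8},
  {"dx": -0.2, "dy": -0.9, "dz": 0, "ax": 0, "ay": 0, "az": 0, "gripper": 0.8},
  {"dx": -0.1, "dy": -0.7, "dz": 0, "ax": 0, "ay": 0, "az": -0.4, "gripper": 0.8},
  {"dx": 0, "dy": 0, "dz": 0, "ax": 0, "ay": 0, "az": -0.6, "gripper": 0.8},
  {"dx": 0, "dy": 0, "dz": 0, "ax": 0, "ay": 0, "az": -0.3, "gripper": 0.8},
  {"dx": 0, "dy": 0, "dz": 0, "ax": 0, "ay": 0, "az": 0, "gripper": 0.8},
  {"dx": 0, "dy": 0, "dz": 0, "ax": 0, "ay": 0, "az": 0, "gripper": 0.8},
])

```text
clock: 6.12
eef_pos: [554.7, -100.2, 232.8]
eef_rot: [-3.141, 0.0, -3.032]
wrist_force: [0.8, 1.0, 0.2]
finger_gap: 39.5
finger_force: 20.0
```

Run:
```python
from h import *
from cell import manip
c=cam("wrist","w3");print(np.round(manip.read_state()["joints"],2))
```

```text
[-0.24  0.32  1.45 -0.    1.37 -1.92]
```

View pics/w3.png

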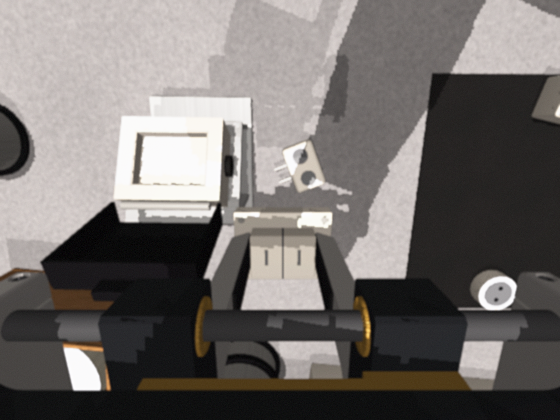

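The wrist view shows the box rim with corners at about (119,117), (224,117), (222,200) and (115,197), and the held insert's bottom front edge at row ~212 between x≈236 and 331. I'm enlarging this for corners and checking where the insert sits in the tool.

Run:
```python
from h import *
c=dict(np.load("pics/w3.npz"));im=c["image"]
Rt=R.from_euler("xyz",[-3.141,0,-3.032]);p=np.array([554.7,-100.2,232.8])
for q in[(24,-32,23.5),(24,32,23.5),(24,-32,9.5),(24,32,9.5)]: print(q,proj(c,p+Rt.apply(q)).round(1))
a=cv2.resize(im[105:210,105:240,::-1],None,fx=4,fy=4,interpolation=2)
b=cv2.resize(im[200:245,225:345,::-1],None,fx=4.5,fy=4,interpolation=2)
o=np.zeros((600,540,3),np.uint8);o[:420]=a;o[420:600]=b[:180];cv2.imwrite("pics/z3.png",o)
```

```text
(24, -32, 23.5) [[235.2 205.8]]
(24, 32, 23.5) [[328.2 205.9]]
(24, -32, 9.5) [[231.8 211.6]]
(24, 32, 9.5) [[331.5 211.7]]
```

View pics/z3.png

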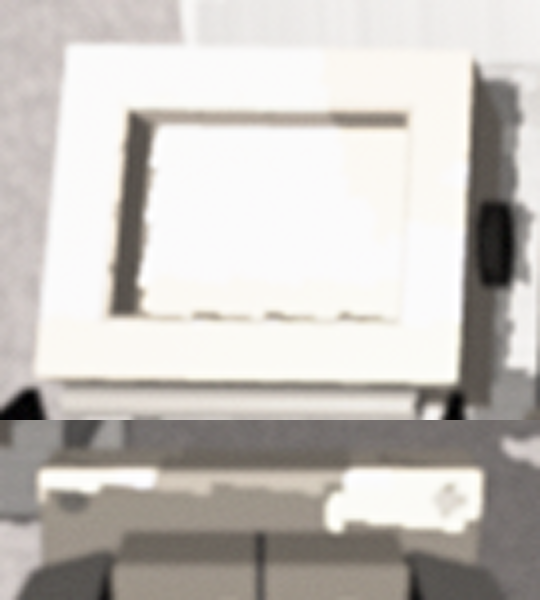

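Top panel: rim corners at crop (68,45), (472,55), (462,382) and (37,375), pocket opening at (128,110), (410,112), (403,320) and (108,318). Bottom panel: the held base's top edge runs x 40–483, which agrees with a centred grasp to about 1 mm.

```bash
cat > box.py <<'E'
from h import *
from scipy.optimize import least_squares
def boxR(yaw): return R.from_euler("z",yaw)*R.from_euler("y",-np.radians(24))
if __name__=="__main__":
    c=dict(np.load("pics/w3.npz"))
    o=np.array([(68,45),(472,55),(462,382),(37,375)])/4+105
    i=np.array([(128,110),(410,112),(403,320),(108,318)])/4+105
    O=np.array([(-40,-48,14),(-40,48,14),(40,48,14),(40,-48,14)])
    I=np.array([(-25.5,-33.5,14),(-25.5,33.5,14),(25.5,33.5,14),(25.5,-33.5,14)])*[1.03,1.03,1]
    for uv,P in((o,O),(i,I)):
        f=lambda x:(proj(c,boxR(x[2]).apply(P)+[x[0],x[1],115])-uv).ravel()
        r=least_squares(f,[526,-209,.1]);print(r.x.round(3),r.fun.round(1))
        f2=lambda x:(proj(c,boxR(x[2]).apply(P)+[x[0],x[1],x[3]])-uv).ravel()
        r=least_squares(f2,[526,-209,.1,115]);print("free z",r.x.round(3))
    t=dict(np.load("pics/top0.npz"))
    ot=np.array([(98,310),(418,272),(425,530),(110,565)])/9+[330,150]
    Ot=np.array([(40,48,14),(40,-48,14),(-40,-48,14),(-40,48,14)])
    it=np.array([(148,352),(368,330),(375,490),(152,515)])/9+[330,150]
    It=np.sign(Ot)*[26,34.2,14]
    for uv,P in((ot,Ot),(it,It)):
        f=lambda x:(proj(t,boxR(x[2]).apply(P)+[x[0],x[1],115])-uv).ravel()
        r=least_squares(f,[526,-209,.1]);print("top",r.x.round(3),r.fun.round(1))
E
python3 box.py
```

```text
[ 5.23853e+02 -2.08896e+02  9.60000e-02] [ 0.7  0.3  0.3 -0.7 -1.   0.   0.1  0.3]
free z [ 5.23752e+02 -2.08637e+02  9.60000e-02  1.15703e+02]
[ 5.24502e+02 -2.08324e+02  1.06000e-01] [-1.1 -0.9  1.2 -1.1  0.5  1.  -0.6  1.2]
free z [ 5.25703e+02 -2.11310e+02  1.04000e-01  1.06850e+02]
top [ 5.25646e+02 -2.12853e+02  1.00000e-01] [-0.4 -0.1  0.3  0.1  0.3 -0.1 -0.1  0. ]
top [ 5.25172e+02 -2.12252e+02  9.50000e-02] [-0.7 -0.1  0.6 -0.4  0.3  0.3 -0.2  0.2]
```

Emit:
jog_arm([
  {"dx": 0.95, "dy": 0, "dz": 0, "ax": 0, "ay": 0, "az": 0, "gripper": 0.8},
  {"dx": 0.9, "dy": 0, "dz": 0, "ax": 0, "ay": 0, "az": 0, "gripper": 0.8},
  {"dx": 0, "dy": 0, "dz": 0, "ax": 0, "ay": 0, "az": 0, "gripper": 0.8},
  {"dx": 0, "dy": 0, "dz": 0, "ax": 0, "ay": 0, "az": 0, "gripper": 0.8},
])

```text
clock: 6.68
eef_pos: [481.7, -108.5, 232.6]
eef_rot: [-3.141, 0.001, -3.031]
wrist_force: [-0.3, 0.5, -1.0]
finger_gap: 40.0
finger_force: 20.0
```

```bash
cat >> box.py <<'E'
def goal(z,x=0,y=0,o=(524,-209.9,115),yaw=.098):
    B=boxR(yaw);jog(np.array(o)+B.apply([x,y,z]),B*R.from_euler("y",np.pi))
E
python3 -c "
from box import *
goal(110)"
```

```text
shift mm [  13.9 -104.9   17.2]
turn deg [  0.13 -23.95   0.7 ]
```

Emit:
jog_arm([
  {"dx": 0.1, "dy": -0.9, "dz": 0.1, "ax": 0, "ay": 0, "az": 0, "gripper": 0.8},
  {"dx": 0.1, "dy": -0.9, "dz": 0.1, "ax": 0, "ay": 0, "az": 0, "gripper": 0.8},
  {"dx": 0.15, "dy": -0.8, "dz": 0.1, "ax": 0, "ay": 0, "az": 0, "gripper": 0.8},
  {"dx": 0, "dy": 0, "dz": 0, "ax": 0, "ay": -0.8, "az": 0.07, "gripper": 0.8},
  {"dx": 0, "dy": 0, "dz": 0, "ax": 0, "ay": -0.8, "az": 0, "gripper": 0.8},
  {"dx": 0, "dy": 0, "dz": 0, "ax": 0, "ay": -0.8, "az": 0, "gripper": 0.8},
  {"dx": 0, "dy": 0, "dz": 0, "ax": 0, "ay": 0, "az": 0, "gripper": 0.8},
  {"dx": 0, "dy": 0, "dz": 0, "ax": 0, "ay": 0, "az": 0, "gripper": 0.8},
])

```text
clock: 7.68
eef_pos: [479.4, -213.6, 220.5]
eef_rot: [3.141, 0.417, -3.043]
wrist_force: [-0.2, -1.1, -1.4]
finger_gap: 39.8
finger_force: 20.0
```

```bash
python3 -c "
from box import *
goal(60)"
```

```text
shift mm [ 1.9 -0.8 54.6]
turn deg [ 0.07 -0.13  0.03]
```

Emit:
jog_arm([
  {"dx": 0.05, "dy": -0.02, "dz": 0.5, "ax": 0, "ay": 0, "az": 0, "gripper": 0.8},
  {"dx": 0, "dy": 0, "dz": 0.5, "ax": 0, "ay": 0, "az": 0, "gripper": 0.8},
  {"dx": 0, "dy": 0, "dz": 0.36, "ax": 0, "ay": 0, "az": 0, "gripper": 0.8},
  {"dx": 0, "dy": 0, "dz": 0, "ax": 0, "ay": 0, "az": 0, "gripper": 0.8},
  {"dx": 0, "dy": 0, "dz": 0, "ax": 0, "ay": 0, "az": 0, "gripper": 0.8},
])

```text
clock: 8.3
eef_pos: [499.4, -212.3, 170.3]
eef_rot: [3.141, 0.419, -3.043]
wrist_force: [-0.4, 0.6, -1.2]
finger_gap: 40.1
finger_force: 20.0
```

Run:
```python
from box import *
from cell import manip
goal(60)
c=cam("wrist","w4");s=manip.read_state();print(s["eef_pos"])
Rt=R.from_euler("xyz",s["eef_rot"]);p=s["eef_pos"];B=boxR(.098)
x0,y0=190,90
print("ins bot/top edge");
for q in[(24,-32,23.5),(24,32,23.5),(24,-32,9.5),(24,32,9.5)]: print(((proj(c,p+Rt.apply(q))-[x0,y0])*4).round(0))
print("rim front, pocket front (box)")
for q in[(-40,-48,14),(-40,48,14),(-25.5,-33.5,14),(-25.5,33.5,14),(0,-48,14),(0,48,14)]: print(((proj(c,np.array([524,-209.9,115])+B.apply(q))-[x0,y0])*4).round(0))
cv2.imwrite("pics/z4.png",cv2.resize(c["image"][y0:y0+150,x0:x0+190,::-1],None,fx=4,fy=4,interpolation=2))
```

```text
shift mm [-0.1 -0.1  0.6]
turn deg [0.05 0.01 0.04]
[ 499.29579565 -212.30457348  170.45174573]
ins bot/top edge
[[181. 463.]]
[[552. 463.]]
[[167. 486.]]
[[565. 486.]]
rim front, pocket front (box)
[[111. 349.]]
[[622. 349.]]
[[191. 424.]]
[[541. 424.]]
[[122. 550.]]
[[610. 550.]]
```

View pics/z4.png

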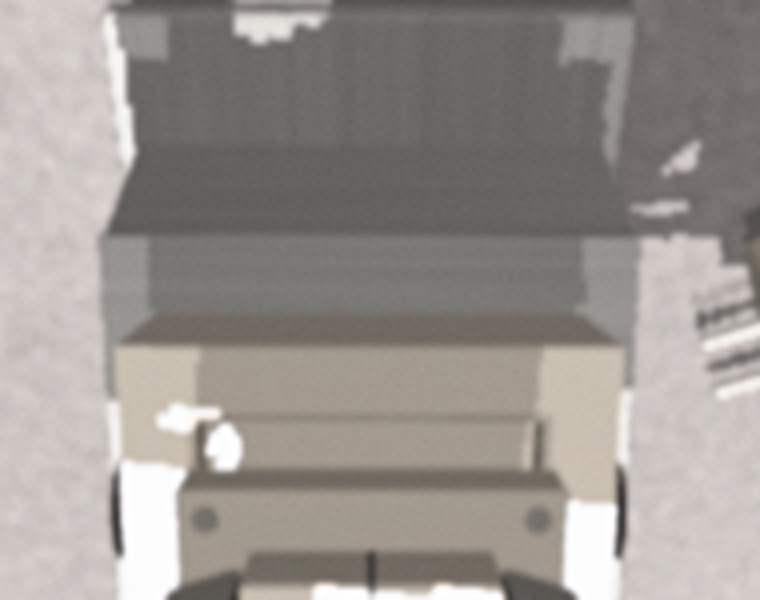

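The enlarged view shows the insert square above the pocket. Insert top edge x 180–566 at row 488, rim x 117–624 at row 346, pocket front edge row 417. It needs about +0.8 mm in tool x and −0.4 mm in tool y, after which I descend while watching the force.

Emit:
jog_arm([
  {"dx": 0.02, "dy": -0.01, "dz": 0.3, "ax": 0, "ay": 0, "az": 0, "gripper": 0.8},
  {"dx": 0, "dy": 0, "dz": 0.2, "ax": 0, "ay": 0, "az": 0, "gripper": 0.8},
  {"dx": 0, "dy": 0, "dz": 0.1, "ax": 0, "ay": 0, "az": 0, "gripper": 0.8},
  {"dx": 0, "dy": 0, "dz": 0.1, "ax": 0, "ay": 0, "az": 0, "gripper": 0.8},
  {"dx": 0, "dy": 0, "dz": 0, "ax": 0, "ay": 0, "az": 0, "gripper": 0.8},
])

```text
clock: 8.98
eef_pos: [509.8, -211.4, 143.6]
eef_rot: [3.14, 0.419, -3.043]
wrist_force: [-0.5, -0.2, -0.8]
finger_gap: 39.8
finger_force: 20.0
```

```bash
python3 -c "
from box import *
from cell import manip
goal(23.5);s=manip.read_state();print(s['wrist_force'],s['moment'])"
```

```text
shift mm [-1.4  0.1  8.5]
turn deg [ 0.07 -0.02  0.01]
[-0.49441192 -0.249184   -0.75260841] [0.00950684 0.26792381 0.00797744]
```

Emit:
jog_arm([
  {"dx": 0, "dy": 0, "dz": 0.08, "ax": 0, "ay": 0, "az": 0, "gripper": 0.8},
  {"dx": 0, "dy": 0, "dz": 0.06, "ax": 0, "ay": 0, "az": 0, "gripper": 0.8},
  {"dx": 0, "dy": 0, "dz": 0.04, "ax": 0, "ay": 0, "az": 0, "gripper": 0.8},
  {"dx": 0, "dy": 0, "dz": 0, "ax": 0, "ay": 0, "az": 0, "gripper": 0.8},
])

```text
clock: 9.48
eef_pos: [512.7, -211.2, 137.2]
eef_rot: [3.141, 0.419, -3.043]
wrist_force: [-0.2, 1.3, -1.9]
finger_gap: 40.3
finger_force: 20.0
```

Emit:
jog_arm([
  {"dx": 0, "dy": 0, "dz": 0.03, "ax": 0, "ay": 0, "az": 0, "gripper": 0.8},
  {"dx": 0, "dy": 0, "dz": 0, "ax": 0, "ay": 0, "az": 0, "gripper": 0.8},
])

```text
clock: 9.72
eef_pos: [513.2, -211.2, 136.1]
eef_rot: [3.141, 0.419, -3.043]
wrist_force: [-0.7, 0.9, -0.2]
finger_gap: 39.6
finger_force: 20.0
```

```bash
python3 -c "
from box import *
from cell import manip
goal(23.5);s=manip.read_state();print(s['wrist_force'],s['moment'])"
```

```text
shift mm [-1.4  0.2  0.2]
turn deg [ 0.06 -0.    0.02]
[-0.66686869  0.9260229  -0.20575533] [-0.04281631  0.23769512 -0.01823961]
```

Nearly at the floor with no contact force, so I'll feel for the bottom.

Emit:
jog_arm([
  {"dx": 0, "dy": 0, "dz": 0.02, "ax": 0, "ay": 0, "az": 0, "gripper": 0.8},
  {"dx": 0, "dy": 0, "dz": 0.02, "ax": 0, "ay": 0, "az": 0, "gripper": 0.8},
  {"dx": 0, "dy": 0, "dz": 0, "ax": 0, "ay": 0, "az": 0, "gripper": 0.8},
])

```text
clock: 10.1
eef_pos: [513.6, -211.1, 135.6]
eef_rot: [3.141, 0.419, -3.043]
wrist_force: [-13.3, 2.5, 14.5]
finger_gap: 39.6
finger_force: 20.0
```

```bash
python3 -c "
from box import *
from cell import manip
goal(23.5);s=manip.read_state();print(s['wrist_force'],s['moment'])"
```

```text
shift mm [-1.2  0.2 -0.4]
turn deg [0.06 0.01 0.05]
[-13.30700803   2.53321441  14.46012058] [0.64313664 1.42461594 0.39077971]
```

The floor contact came at the expected depth. I release, back off along the axis, and look.

Emit:
jog_arm([
  {"dx": 0, "dy": 0, "dz": -0.01, "ax": 0, "ay": 0, "az": 0, "gripper": 0.45},
  {"dx": 0, "dy": 0, "dz": 0, "ax": 0, "ay": 0, "az": 0, "gripper": 0.45},
  {"dx": 0, "dy": 0, "dz": 0, "ax": 0, "ay": 0, "az": 0, "gripper": 0.45},
  {"dx": 0, "dy": 0, "dz": -0.2, "ax": 0, "ay": 0, "az": 0, "gripper": 0.45},
  {"dx": 0, "dy": 0, "dz": -0.6, "ax": 0, "ay": 0, "az": 0, "gripper": 0.45},
  {"dx": 0, "dy": 0, "dz": -0.8, "ax": 0, "ay": 0, "az": 0, "gripper": 0.45},
  {"dx": 0.5, "dy": 0, "dz": -0.8, "ax": 0, "ay": 0, "az": 0, "gripper": 0.45},
  {"dx": 0, "dy": 0.9, "dz": -0.8, "ax": 0, "ay": 0, "az": 0, "gripper": 0.45},
  {"dx": 0, "dy": 0.9, "dz": -0.8, "ax": 0, "ay": 0, "az": 0, "gripper": 0.7},
  {"dx": 0, "dy": 0.9, "dz": -0.5, "ax": 0, "ay": 0, "az": 0, "gripper": 1},
])

```text
clock: 11.35
eef_pos: [411.2, -112.1, 293.3]
eef_rot: [-3.141, 0.421, -3.044]
wrist_force: [0.3, 0.2, 0.6]
finger_gap: 34.9
finger_force: 0.0
```

Emit:
jog_arm([
  {"dx": -0.8, "dy": 0, "dz": -0.5, "ax": 0, "ay": 0.8, "az": 0, "gripper": 1},
  {"dx": -0.8, "dy": 0, "dz": 0, "ax": 0, "ay": 0.8, "az": 0, "gripper": 1},
  {"dx": -0.8, "dy": 0, "dz": 0, "ax": 0, "ay": 0.8, "az": 0, "gripper": 1},
  {"dx": 0, "dy": 0, "dz": 0, "ax": 0, "ay": 0, "az": 0, "gripper": 1},
  {"dx": 0, "dy": 0, "dz": 0, "ax": 0, "ay": 0, "az": 0, "gripper": 1},
])

```text
clock: 11.98
eef_pos: [494.7, -104.6, 336.1]
eef_rot: [3.141, 0.001, -3.043]
wrist_force: [-0.6, 1.0, 0.4]
finger_gap: 0.6
finger_force: 0.0
```

Run:
```python
from box import *
w=cam("wrist","w5")
B=boxR(.098);q=proj(w,np.array([524,-209.9,115])+B.apply([[0,0,14],[75,0,115]]));print(q)
t=cam("top","t5")
a=cv2.resize(w["image"][:300,:400,::-1],(800,600)) if 0 else w["image"][:,:,::-1]
x,y=q[0].astype(int);x0=max(0,x-70);y0=max(0,y-70)
a=cv2.resize(w["image"][y0:y0+150,x0:x0+130,::-1],(520,600),interpolation=2)
b=cv2.resize(t["image"][145:235,325:395,::-1],(280,360),interpolation=2)
o=np.zeros((600,800,3),np.uint8);o[:,:520]=a;o[:360,520:]=b;cv2.imwrite("pics/z5.png",o);print(x0,y0)
```

```text
[[200.84362647 195.78984418]
 [168.36507569 253.94019318]]
130 125
```

View pics/z5.png

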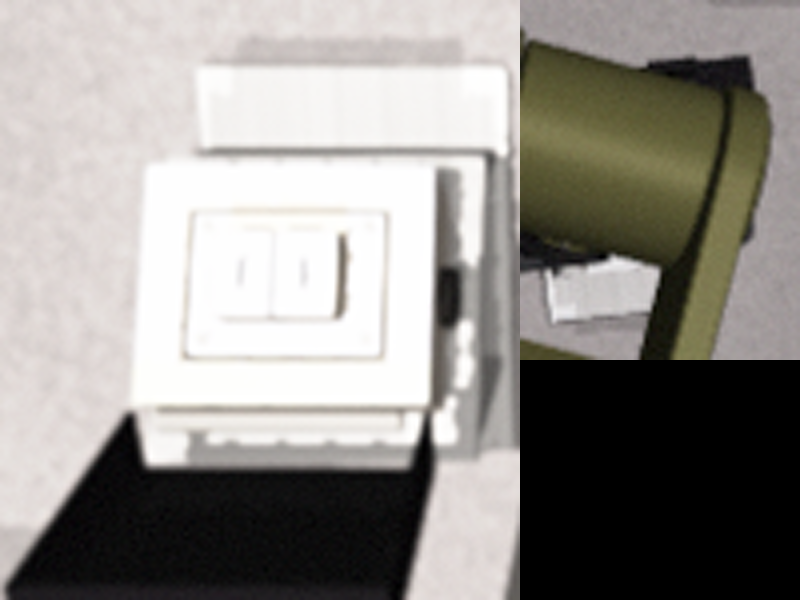

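The insert sits flush and square in the pocket, with an even thin gap around the base at crop (190-385, 212-358), and the lid is open behind it. Next I bring the closed fingers over and behind the lid.

Emit:
jog_arm([
  {"dx": -0.8, "dy": -0.6, "dz": 0, "ax": 0, "ay": 0, "az": 0, "gripper": 1},
  {"dx": -0.8, "dy": -0.7, "dz": 0, "ax": 0, "ay": 0, "az": 0, "gripper": 1},
  {"dx": -0.8, "dy": -0.7, "dz": 0, "ax": 0, "ay": 0, "az": 0, "gripper": 1},
  {"dx": -0.7, "dy": -0.7, "dz": 0, "ax": 0, "ay": 0, "az": 0, "gripper": 1},
  {"dx": 0, "dy": 0, "dz": 0, "ax": 0, "ay": 0, "az": 0, "gripper": 1},
  {"dx": 0, "dy": 0, "dz": 0.9, "ax": 0, "ay": 0, "az": 0, "gripper": 1},
  {"dx": 0, "dy": 0, "dz": 0.9, "ax": 0, "ay": 0, "az": 0, "gripper": 1},
  {"dx": 0, "dy": 0, "dz": 0.9, "ax": 0, "ay": 0, "az": 0, "gripper": 1},
  {"dx": 0, "dy": 0, "dz": 0.1, "ax": 0, "ay": 0, "az": 0, "gripper": 1},
  {"dx": 0, "dy": 0, "dz": 0, "ax": 0, "ay": 0, "az": 0, "gripper": 1},
])

```text
clock: 13.32
eef_pos: [629.1, -199.8, 226.3]
eef_rot: [-3.141, 0.002, -3.043]
wrist_force: [-0.2, -0.2, 0.2]
finger_gap: 0.5
finger_force: 0.0
```

```bash
cat > lid.py <<'E'
from box import *
from cell import manip
def st():
    s=manip.read_state();B=boxR(.098);Rt=R.from_euler("xyz",s["eef_rot"])
    tip=np.array(s["eef_pos"])+Rt.apply([0,0,8])
    d=tip-[523,-210,0];c,si=np.cos(.098),np.sin(.098)
    print("tip u,v,z",np.round([d[0]*c+d[1]*si,-d[0]*si+d[1]*c,d[2]],1),"box",np.round(B.inv().apply(tip-[523,-210,115]),1),"F tool",np.round(Rt.inv().apply(s["wrist_force"]),1),s["clock"])
st()
E
python3 lid.py
```

```text
tip u,v,z [ 1.066e+02 -2.000e-01  2.183e+02] box [139.4  -0.2  51. ] F tool [ 0.2 -0.2 -0.2] 13.325
```

Emit:
jog_arm([
  {"dx": 0.4, "dy": 0, "dz": 0, "ax": 0, "ay": 0, "az": 0, "gripper": 1},
  {"dx": 0.3, "dy": 0, "dz": 0, "ax": 0, "ay": 0, "az": 0, "gripper": 1},
  {"dx": 0.25, "dy": 0, "dz": 0, "ax": 0, "ay": 0, "az": 0, "gripper": 1},
  {"dx": 0.2, "dy": 0, "dz": 0, "ax": 0, "ay": 0, "az": 0, "gripper": 1},
])

```text
clock: 13.82
eef_pos: [583.2, -204.4, 225.3]
eef_rot: [-3.142, 0.002, -3.043]
wrist_force: [1.6, -0.7, 1.7]
finger_gap: 0.5
finger_force: 0.7
```

Emit:
jog_arm([
  {"dx": 0.25, "dy": 0, "dz": 0, "ax": 0, "ay": 0, "az": 0, "gripper": 1},
  {"dx": 0.25, "dy": 0, "dz": -0.05, "ax": 0, "ay": 0, "az": 0, "gripper": 1},
])

```text
clock: 14.08
eef_pos: [562.8, -206.3, 225.8]
eef_rot: [3.141, -0.0, -3.043]
wrist_force: [1.3, 0.7, -0.4]
finger_gap: 0.6
finger_force: 0.4
```

Emit:
jog_arm([
  {"dx": 0.25, "dy": 0, "dz": -0.05, "ax": 0, "ay": 0, "az": 0, "gripper": 1},
  {"dx": 0.25, "dy": 0, "dz": 0, "ax": 0, "ay": 0, "az": 0, "gripper": 1},
])

```text
clock: 14.32
eef_pos: [542.9, -208.3, 228.1]
eef_rot: [3.141, 0.0, -3.043]
wrist_force: [0.4, 0.9, 0.3]
finger_gap: 0.4
finger_force: 0.3
```

```bash
python3 lid.py
```

```text
tip u,v,z [ 20.   -0.3 220.1] box [61.  -0.3 87.9] F tool [-0.5  0.8 -0.3] 14.325
```

Emit:
jog_arm([
  {"dx": 0.18, "dy": 0, "dz": 0.06, "ax": 0, "ay": 0, "az": 0, "gripper": 1},
  {"dx": 0.18, "dy": 0, "dz": 0.07, "ax": 0, "ay": 0, "az": 0, "gripper": 1},
  {"dx": 0.21, "dy": 0, "dz": 0.13, "ax": 0, "ay": 0, "az": 0, "gripper": 1},
  {"dx": 0.21, "dy": 0, "dz": 0.14, "ax": 0, "ay": 0, "az": 0, "gripper": 1},
  {"dx": 0.16, "dy": 0, "dz": 0.19, "ax": 0, "ay": 0, "az": 0, "gripper": 1},
  {"dx": 0.16, "dy": 0, "dz": 0.2, "ax": 0, "ay": 0, "az": 0, "gripper": 1},
])

```text
clock: 15.08
eef_pos: [499.3, -212.6, 195.7]
eef_rot: [3.141, -0.0, -3.043]
wrist_force: [1.2, 0.2, 0.1]
finger_gap: 0.5
finger_force: 0.2
```

```bash
python3 lid.py
python3 - <<'E'
from h import *
# lid seen by scene camera: bounding boxes of black blobs near box, before and now
a=dict(np.load("pics/scene0.npz"));b=cam("scene","s6")
for c in(a,b):
    g=c["image"].max(2);m=(g<40).astype(np.uint8)*255;m[:, :200]=0;m[:,300:]=0;m[:225]=0;m[310:]=0
    for k in cv2.findContours(m,cv2.RETR_EXTERNAL,cv2.CHAIN_APPROX_NONE)[0]:
        if cv2.contourArea(k)>60: print(cv2.contourArea(k),cv2.approxPolyDP(k,2.5,True)[:,0].tolist())
    print()
E
```

```text
tip u,v,z [-23.8  -0.2 187.7] box [ 7.8 -0.2 76.1] F tool [-1.2  0.  -0.1] 15.075
506.0 [[267, 244], [240, 270], [239, 280], [244, 284], [269, 259], [272, 248]]

1216.0 [[211, 227], [219, 239], [218, 243], [228, 234], [232, 240], [238, 237], [239, 245], [235, 250], [226, 243], [219, 256], [215, 257], [237, 278], [263, 253], [242, 232], [244, 225], [235, 225], [223, 236]]
```

The lid's black outline has folded towards the pocket as expected. I continue down and tilt to match the slope.

Emit:
jog_arm([
  {"dx": 0.12, "dy": 0, "dz": 0.22, "ax": 0, "ay": 0, "az": 0, "gripper": 1},
  {"dx": 0.1, "dy": 0, "dz": 0.22, "ax": 0, "ay": 0, "az": 0, "gripper": 1},
  {"dx": 0.15, "dy": 0, "dz": 0.1, "ax": 0, "ay": -0.8, "az": 0, "gripper": 1},
  {"dx": 0.1, "dy": 0, "dz": 0.1, "ax": 0, "ay": -0.8, "az": 0, "gripper": 1},
  {"dx": 0, "dy": 0, "dz": 0.1, "ax": 0, "ay": -0.8, "az": 0, "gripper": 1},
  {"dx": 0, "dy": 0, "dz": 0, "ax": 0, "ay": 0, "az": 0, "gripper": 1},
])

```text
clock: 15.88
eef_pos: [481.4, -214.3, 165.5]
eef_rot: [3.14, 0.417, -3.045]
wrist_force: [0.3, -0.3, 0.3]
finger_gap: 0.7
finger_force: 0.0
```

```bash
python3 lid.py
```

```text
tip u,v,z [-38.6  -0.2 158.2] box [-17.7  -0.2  55.2] F tool [-0.3 -0.3 -0.2] 15.875
```

Emit:
jog_arm([
  {"dx": 0.15, "dy": 0, "dz": 0.12, "ax": 0, "ay": 0, "az": 0, "gripper": 1},
  {"dx": 0.1, "dy": 0, "dz": 0.12, "ax": 0, "ay": 0, "az": 0, "gripper": 1},
  {"dx": 0, "dy": 0, "dz": 0.08, "ax": 0, "ay": 0, "az": 0, "gripper": 1},
  {"dx": 0, "dy": 0, "dz": 0.05, "ax": 0, "ay": 0, "az": 0, "gripper": 1},
  {"dx": 0, "dy": 0, "dz": 0, "ax": 0, "ay": 0, "az": 0, "gripper": 1},
])

```text
clock: 16.5
eef_pos: [479.8, -214.4, 148.7]
eef_rot: [3.14, 0.419, -3.043]
wrist_force: [-0.3, 0.3, 0.9]
finger_gap: 0.5
finger_force: 0.0
```

```bash
python3 lid.py
```

```text
tip u,v,z [-4.020e+01 -1.000e-01  1.413e+02] box [-26.   -0.1  40.4] F tool [-0.1  0.3 -0.9] 16.5
```

Emit:
jog_arm([
  {"dx": 0, "dy": 0, "dz": 0.03, "ax": 0, "ay": 0, "az": 0, "gripper": 1},
  {"dx": 0, "dy": 0, "dz": 0.02, "ax": 0, "ay": 0, "az": 0, "gripper": 1},
  {"dx": 0, "dy": 0, "dz": 0.01, "ax": 0, "ay": 0, "az": 0, "gripper": 1},
  {"dx": 0, "dy": 0, "dz": 0, "ax": 0, "ay": 0, "az": 0, "gripper": 1},
])

```text
clock: 17.0
eef_pos: [480.5, -214.5, 146.9]
eef_rot: [3.141, 0.419, -3.043]
wrist_force: [-5.1, -0.4, 5.1]
finger_gap: 0.5
finger_force: 3.3
```

```bash
python3 lid.py
```

```text
tip u,v,z [-39.4  -0.3 139.6] box [-26.   -0.3  38.5] F tool [ 2.6  0.1 -6.7] 17.0
```

Contact sits at box z≈38.5 (shut face is at 39). I press a bit more firmly to be sure it is fully shut.

Emit:
jog_arm([
  {"dx": 0, "dy": 0, "dz": 0.02, "ax": 0, "ay": 0, "az": 0, "gripper": 1},
  {"dx": 0, "dy": 0, "dz": 0.01, "ax": 0, "ay": 0, "az": 0, "gripper": 1},
  {"dx": 0, "dy": 0, "dz": 0, "ax": 0, "ay": 0, "az": 0, "gripper": 1},
])

```text
clock: 17.38
eef_pos: [480.8, -214.5, 146.6]
eef_rot: [3.141, 0.419, -3.043]
wrist_force: [-16.4, 2.9, 18.1]
finger_gap: 0.4
finger_force: 12.0
```

```bash
python3 lid.py
```

```text
tip u,v,z [-39.2  -0.3 139.2] box [-26.   -0.3  38.1] F tool [  7.2   4.6 -23.1] 17.375
```

That is a hard stop, so the lid is home. I retreat clear and check numerically.

Emit:
jog_arm([
  {"dx": 0, "dy": 0, "dz": -0.3, "ax": 0, "ay": 0, "az": 0, "gripper": 1},
  {"dx": 0, "dy": 0, "dz": -0.8, "ax": 0, "ay": 0, "az": 0, "gripper": 1},
  {"dx": 0, "dy": 0, "dz": -0.9, "ax": 0, "ay": 0, "az": 0, "gripper": 1},
  {"dx": 0, "dy": 0.8, "dz": -0.9, "ax": 0, "ay": 0, "az": 0, "gripper": 1},
  {"dx": 0, "dy": 0.9, "dz": -0.5, "ax": 0, "ay": 0, "az": 0, "gripper": 1},
  {"dx": 0, "dy": 0.9, "dz": 0, "ax": 0, "ay": 0, "az": 0, "gripper": 1},
  {"dx": 0, "dy": 0.9, "dz": 0, "ax": 0, "ay": 0, "az": 0, "gripper": 1},
  {"dx": 0, "dy": 0, "dz": 0, "ax": 0, "ay": 0, "az": 0, "gripper": 1},
  {"dx": 0, "dy": 0, "dz": 0, "ax": 0, "ay": 0, "az": 0, "gripper": 1},
])

```text
clock: 18.5
eef_pos: [412.4, -80.9, 270.1]
eef_rot: [3.141, 0.419, -3.043]
wrist_force: [0.2, -0.2, 0.6]
finger_gap: 0.2
finger_force: 0.0
```

Run:
```python
from box import *
c=cam("scene","s9");t=cam("top","t9")
B=boxR(.098);o=np.array([523,-210,115])
P=o+B.apply([[43,50,39],[43,-50,39],[-44,-50,39],[-44,50,39]])
for n,c in(("scene",c),("top",t)):
    print(n,"predicted shut",proj(c,P).round(0).tolist(),"tab",proj(c,o+B.apply([[-56,0,33]])).round(0))
    x,y=proj(c,o)[0].astype(int)
    m=(c["image"].max(2)<60).astype(np.uint8)*255;k=np.zeros_like(m);k[y-45:y+45,x-45:x+45]=255;m&=k
    for k in cv2.findContours(m,cv2.RETR_EXTERNAL,cv2.CHAIN_APPROX_NONE)[0]:
        if cv2.contourArea(k)>60: print(cv2.contourArea(k),cv2.approxPolyDP(k,2.,True)[:,0].tolist())
```

```text
scene predicted shut [[259.0, 247.0], [234.0, 273.0], [214.0, 262.0], [239.0, 237.0]] tab [[225. 249.]]
861.0 [[240, 238], [222, 252], [223, 255], [216, 262], [231, 275], [228, 278], [233, 283], [235, 281], [230, 276], [238, 279], [235, 274], [256, 252], [262, 254], [259, 248]]
top predicted shut [[340.0, 187.0], [379.0, 183.0], [380.0, 214.0], [342.0, 219.0]] tab [[360. 220.]]
1214.5 [[378, 182], [347, 186], [338, 184], [337, 200], [340, 201], [342, 216], [354, 215], [356, 219], [365, 218], [367, 213], [379, 212]]
```

The lid's outline and tab match the shut prediction in both views within 1–2 px.

```bash
python3 -c "
from cell import job
print(job.sign_off())"
```

```text
the job is handed in; nothing more can be done
None
```

The job is handed in: the insert is seated flush and square in the pocket with rockers outward, the lid is pressed shut to a hard stop over it, the arm touched none of the other goods that I know of, and the clock stood at about 18.6 s.

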